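# Seat the painting tray and hold the horse up on the cam lift

## Task

Push the open tray that carries the wooden horse fully home into the painting stand until it clicks past its detent. Then swing the crank lever at the side of the stand up to the cam's highest lift point (crank arm straight upright), so that the horse is lifted clear of the tray. The lever springs back if released, so finish while still holding it there, and do not topple the horse or disturb the other horse, the jar and the brush pot.

Things in the scene. Friction and masses are not known exactly. Their poses are not given: they have to be found in the camera images.
- stand: Fixed plywood painting stand, 190 x 190 mm, 85 mm high. Origin at the centre of its underside, on the work surface; x from its open front (robot side) to its back, y to its left, z up; yaw varies. The cam shaft runs along y, 32 mm above the origin; the crank lever is outside the right (-y) wall. A 60 (x) x 50 mm lift pad driven by the cam rises in the centre, through the fork-shaped tray.
- tray_front_home (a point): Point fixed to the stand: where the centre of the tray's outer front face lies when the tray is home; 92 mm in front of the stand's origin and 57.5 mm above the work surface. With the tray open by q, the front face lies q farther out along the stand's -x.
- drawer (a joint): How far the tray is open along the stand's x, m: 0 = home at its stop, 0.06 to 0.084 at the start. Flat front panel 150 mm wide, 12 thick, from 30 to 85 mm above the work surface; push on its middle. About 1 to 2 N, then a sprung-ball detent makes the last 15 mm stiffer (about 8 N); once within about 4 mm it is drawn home and stays.
- horse: Loose wooden horse, 105 mm high, on a plywood board 60 (x) x 100 x 8 mm. Origin: centre of the board's underside, z up. It lies on the tray's ledges, 63 mm above the work surface, up to 13 mm off the tray's middle between low lips; the lift raises it to 83 mm. The board is at least 49 mm behind the tray's outer front face, the horse at least 62 mm. About 0.2 kg.
- lever (a joint): Angle of the crank lever, rad. 0 = at rest, the arm pointing to the stand's front (-x), 0.35 rad above level; grows as the arm swings up and over to the back; 1.22 = upright = highest lift; beyond that the lift sinks again, stop at 1.9. A spring turns it back to 0 when released (about 3 N at the grip at rest, 4 N upright).
- lever_grip: Wooden grip of the crank lever: a round bar 18 mm thick, 90 mm long, spinning freely on its pin, parallel to the stand's y, pointing away from the stand. Origin at the middle of its axis, 110 mm from the cam shaft and at the stand's y = -154 mm; height 70 mm at rest, 142 mm upright. Can be pinched from above, fingers on its front and back.
- big_horse: Bystander: loose larger wooden horse, about 145 mm high, without a board, close to the left of the stand. Origin between its hooves on the work surface. Leave alone.
- paint_jar: Bystander: closed paint jar, 60 mm across and 75 mm high, ahead and left of the stand. Origin at the centre of its underside. Leave alone.
- brush_pot: Bystander: white pot 76 mm across and 90 mm high, with brushes up to 185 mm high, to the right of the lever. Origin at the centre of its underside. Leave alone.
There are look-alikes about, which are no part of the job. Leave any green look-alike of the horse alone.

How it is judged:
By the outcome, as a careful person would: the job done as asked, in the order asked, and still so for the second after the job is handed in, while the arm keeps its last pose, push and grip.
It also fails if it takes over 51 s, if anything falls off the work surface, if the arm or the gripper's body presses on something with over 40 N, if the wrist force passes 120 N, or if a joint passes its speed limit or range.

## Robot

A 6-joint arm with a two-finger parallel gripper is mounted at the origin on the work surface. World frame = base frame: x ahead of the robot, y to its left, z up, the work surface at z = 0. Lengths are in mm, angles in rad, forces in N, time in s.
With the tool pointing down it reaches from about 350 to 1000 mm from the base axis. Payload 7.1 kg.
Tool frame: the origin (TCP) lies at the very end of the fingers, on their centre line; the grasp point (between the pads) lies 19 mm behind it; z points along the fingers, x is the direction in which the jaws open and shut, and the axes are right-handed (so a half turn about z gives the same grasp; the last joint's range is limited). The gripper opens to 85 mm and grips with 20 to 120 N. Pads are 22 mm wide; open, the fingers measure 114 mm over their backs; the gripper's body (76 mm by 85 mm) begins 54 mm behind the grasp point. The pads swing forward as they close: fully open they stand 13 mm farther back than shut.
Start: joints at [-1.311, 0.423, 1.63, -0, 1.089, -0.019], TCP at [172.02, -600.844, 231.319] pointing down, gripper open.
Joint ranges: [-3, 3], [-0.9, 2.11], [0.09, 2.58], [-1.31, 4.45], [0.11, 2.69], [-2.54, 2.54]. Speed limits (rad/s): [2.39, 2.39, 3.01, 3.14, 3.14, 3.14].

## Interface

Orientations are given as [roll, pitch, yaw] about the fixed x, y, z axes, in that order (R = Rz(yaw) Ry(pitch) Rx(roll)).
In Python, from bench import r, imaging, finish_job gives the robot as it stands. The module is installed in compiled form; this text tells all that it offers.
- The arm moves only by the tool servo_tool, never from a script. Its argument "moves" is a list of rows, each an object with "translation": the shift along the world's x, y, z in units of 40 mm (1.0 is 40 mm), a list of three; "twist": the turn about the world's z in units of 8 degrees (1.0 is 8 degrees). In form: [{"translation": [x, y, z], "twist": twist}, ...]. A call has 1 to 10 rows; each row is the pose to reach, as a shift and turn from the pose commanded when the call began; what a row does not reach only later rows make up. A row lasts 1/8 s, in which the tool goes at most 62.5 mm and 10.7 degrees, less where a joint would pass 70% of its speed; a pose out of reach is approached as far as the arm can. A call with a gripper value outside its range is refused whole. "fingers" is the finger opening in mm, from 0 to 85.4, set as the call begins (left out, the last holds). The fingers move at their own pace and stop on an object; "force" is the grip in N (left out, the last holds). Time passes only in rows, so rows that repeat a pose let the fingers close. It gives the time, the measured TCP pose, the force and the opening at its end, in the units of the state.
- r.state(): the state, without advancing time (a new reading comes with each control period).
- imaging.snapshot(name): name is "scene" or "top"; returns a dict with "img" (400x640x3 uint8, red, green, blue), "fovy" (degrees; the focal length in pixels is half the picture's height over the tangent of half this angle, whatever the lens; pixels are square), "cx", "cy" (the principal point, pixels), "dist_coeffs" ([k1, k2, p1, p2, k3] as OpenCV has them; the pictures are not rectified), "rvec" (rotation vector, rad) and "tvec" (3), from world to camera coordinates, as OpenCV has them. Camera axes: x right, y down, z forward; pixel columns grow to the right and rows downward; lengths in mm; the calibration is good to about 2 mm. A picture is of the moment at which its call begins. There is no depth.
- finish_job(): hands the job in, once; it reports no verdict.
Trained networks look in a picture, given as the dict that the camera call returned (one of the last four; its "shot" number tells which), for a name from the list of things; names that differ only in an ending like _2 or _b are one class to them, and where a whole thing is asked for, a point or a joint stands for the part that bears it (a point fixed in the world has none). Each returns a list of dicts, best first, with "p" (0 to 1); they miss things now and then, are a little off and sometimes report something else, mostly with a low value. They report only what shows in the picture. A call takes as long as a camera call. They do not tell look-alikes from the thing itself.
- imaging.find_in(target, picture): "point" ([column, row] in pixels, amid what is visible of it).
- imaging.outline_of(target, picture): "region" (400x640 bool, what is visible of it) and "point" ([column, row] in pixels, amid what is visible of it).
- imaging.mark_of(target, picture): "point" ([column, row] in pixels: a listed point, or the origin of a listed thing).
The state is a dict: "time": time; "qpos": joint angles; "qvel": joint speeds; "joint_torque": joint torques, N m; "tcp_pos": TCP position; "eef_rot": TCP orientation; "contact_force": force on the tool from outside, world axes, zero at the start; "wrist_torque": the same for the moment, N m; "grip_width": opening from 0.0 (shut) to 1.0 (fully open).
Only numpy, scipy, OpenCV 4.12 (cv2) and the standard library are available. Lean on these libraries where they do the work, as an engineer would, in place of code of your own. Each camera call takes 0.05 s, during which the arm holds its last target.

## Working session

There is one attempt and no reset: what is moved stays moved. The work goes in short steps, Python scripts to look and compute and a tool call to move; the robot and the scene stay as the last step left them, time stands still between calls to the robot, and variables do not carry over. Pictures are saved under pics/ and viewed, and the job is handed in when it is done.

Besides the shell and the picture viewer there is one more tool, called after "Emit:" in YAML: its name, and indented under it one key for each argument. servo_tool: Moves the arm, as the interface text tells. Its arguments: {"type":"object","properties":{"moves":{"type":"array"},"fingers":{"type":"number"},"force":{"type":"number"}},"required":["moves"]}

```bash
mkdir -p pics
cat > h.py <<'E'
import numpy as np, cv2
from bench import r, imaging, finish_job
def cam(s):
    h,w=s["img"].shape[:2]; f=h/2/np.tan(np.radians(s["fovy"])/2)
    K=np.array([[f,0,s["cx"]],[0,f,s["cy"]],[0,0,1.]])
    return K,np.array(s["dist_coeffs"],float),np.array(s["rvec"],float).reshape(3),np.array(s["tvec"],float).reshape(3)
def proj(s,P):
    K,d,rv,tv=cam(s); return cv2.projectPoints(np.array(P,float).reshape(-1,1,3),rv,tv,K,d)[0].reshape(-1,2)
def ray(s,px):
    K,d,rv,tv=cam(s); R=cv2.Rodrigues(rv)[0]
    u=cv2.undistortPoints(np.array(px,float).reshape(1,1,2),K,d).reshape(2)
    return -R.T@tv, R.T@np.array([u[0],u[1],1.])
def atz(s,px,z):
    c,v=ray(s,px); return c+v*(z-c[2])/v[2]
def tri(s1,p1,s2,p2):
    a,u=ray(s1,p1);b,v=ray(s2,p2);u/=np.linalg.norm(u);v/=np.linalg.norm(v)
    t=np.linalg.lstsq(np.c_[u,-v],b-a,rcond=None)[0]
    A=a+u*t[0];B=b+v*t[1];return (A+B)/2,np.linalg.norm(A-B)
def save(img,n): cv2.imwrite(n,cv2.cvtColor(img,cv2.COLOR_RGB2BGR))
E
python3 - <<'E'
from h import *
S={}
for c in("scene","top"):
    s=S[c]=imaging.snapshot(c); save(s["img"],f"pics/{c}1.png")
np.set_printoptions(precision=1,suppress=True)
for n in["stand","tray_front_home","horse","lever_grip","big_horse","paint_jar","brush_pot"]:
    o={}
    for c in S:
        try:o[c]=imaging.mark_of(n,S[c])
        except Exception as e:o[c]=[];print(n,e)
        print(n,c,[(np.round(x["point"]),round(x["p"],2)) for x in o[c][:4]])
    for a in o["scene"][:2]:
        for b in o["top"][:2]:
            print("   ",*tri(S["scene"],a["point"],S["top"],b["point"]))
for k,v in r.state().items():print(k,np.round(v,3))
E
```

```text
stand scene [(array([309., 222.]), 0.55)]
stand top [(array([341., 200.]), 0.81)]
    [603.6 -42.4   1.3] 3.389207161709992
tray_front_home scene [(array([327., 185.]), 0.57)]
tray_front_home top []
horse scene [(array([255., 164.]), 0.94), (array([329., 156.]), 0.86), (array([321., 187.]), 0.82)]
horse top [(array([474., 222.]), 0.96), (array([433., 309.]), 0.92), (array([364., 119.]), 0.74), (array([453., 148.]), 0.71)]
    [ 543.6 -373.1    4. ] 6.449059717176195
    [ 428.9 -335.7  -25.1] 230.08592032932918
    [ 470.6 -256.    94.6] 208.66417557849763
    [ 334.8 -264.1   -2.7] 1.4901153944546608
lever_grip scene [(array([282., 161.]), 0.54)]
lever_grip top [(array([270., 204.]), 0.57), (array([415., 220.]), 0.52)]
    [630.6  56.6 228. ] 177.2026087296818
    [ 546.1 -212.7   81.6] 8.631958695995223
big_horse scene [(array([356., 250.]), 0.83)]
big_horse top [(array([272., 203.]), 0.96)]
    [598.6 126.9  11.1] 1.0488195325801755
paint_jar scene [(array([396., 212.]), 0.59)]
paint_jar top [(array([286., 281.]), 0.67), (array([454., 146.]), 0.48), (array([344., 200.]), 0.34)]
    [409.9  87.    3.1] 10.00875367181752
    [585.5 -53.8 170.1] 478.7352716298995
brush_pot scene [(array([282., 162.]), 0.64), (array([320., 189.]), 0.16)]
brush_pot top [(array([452., 147.]), 0.81), (array([343., 200.]), 0.56)]
    [ 637.9 -221.2  147.6] 167.46585999735433
    [608.6 -64.4 161.2] 77.43282235605704
    [ 617.3 -172.5  115.4] 286.45709400437977
    [581.3 -34.5  95.3] 23.451744486771553
time 0.8
qpos [-1.3  0.4  1.6 -0.   1.1 -0. ]
qvel [-0.  0. -0.  0. -0. -0.]
joint_torque [  0.  -55.7 -28.2  -0.    0.   -0. ]
tcp_pos [ 172.  -600.8  231.3]
eef_rot [ 3.1 -0.  -1.3]
contact_force [ 0.4 -0.4 -0.2]
wrist_torque [ 0. -0. -0.]
grip_width 1.004
```

View pics/scene1.png

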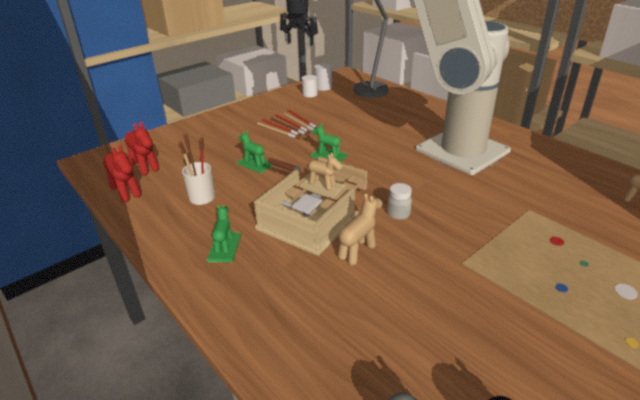

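View pics/top1.png

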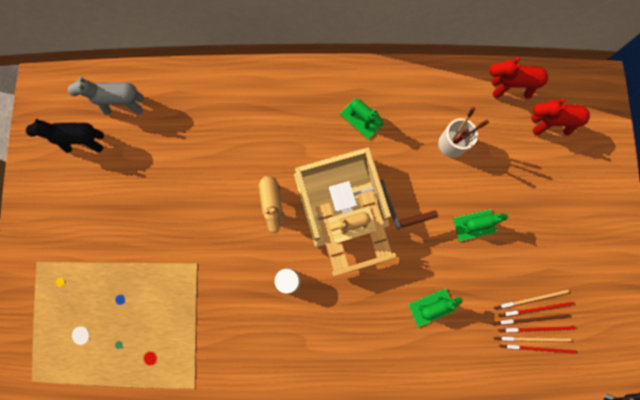

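The picture shows the following:
- **Work pieces:** the wanted wooden horse is at scene (323,172) and top (352,222). The grip is at top (415,218).
- **Look-alikes:** green horses at top (362,118), (480,223) and (435,307), plus red, grey and black animals. The big horse is at top (270,203).

Next I'll zoom in to fit the stand pose.

Run:
```python
import cv2
a=cv2.imread("pics/top1.png")[130:290,250:470]; cv2.imwrite("pics/topc.png",cv2.resize(a,None,fx=3.6,fy=3.6,interpolation=cv2.INTER_CUBIC))
a=cv2.imread("pics/scene1.png")[130:270,210:420]; cv2.imwrite("pics/scc.png",cv2.resize(a,None,fx=3.8,fy=3.8,interpolation=cv2.INTER_CUBIC))
```

```text
(no output)
```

View pics/topc.png

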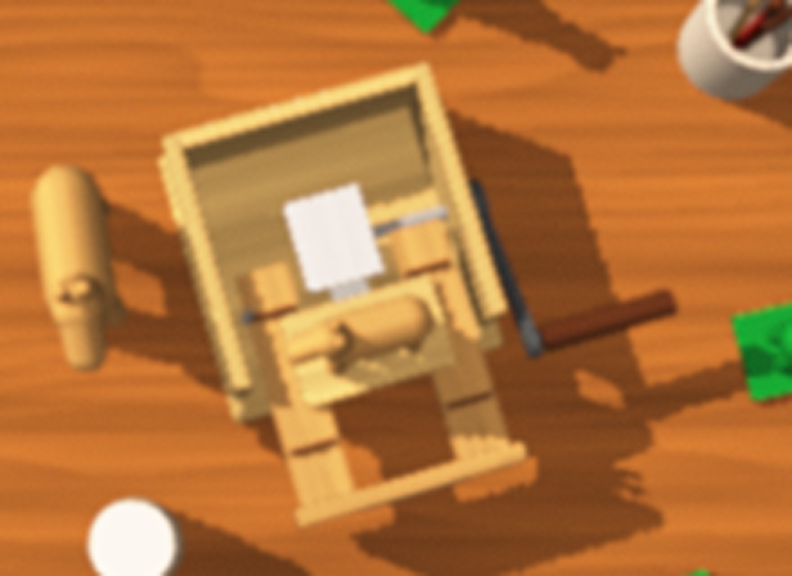

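View pics/scc.png

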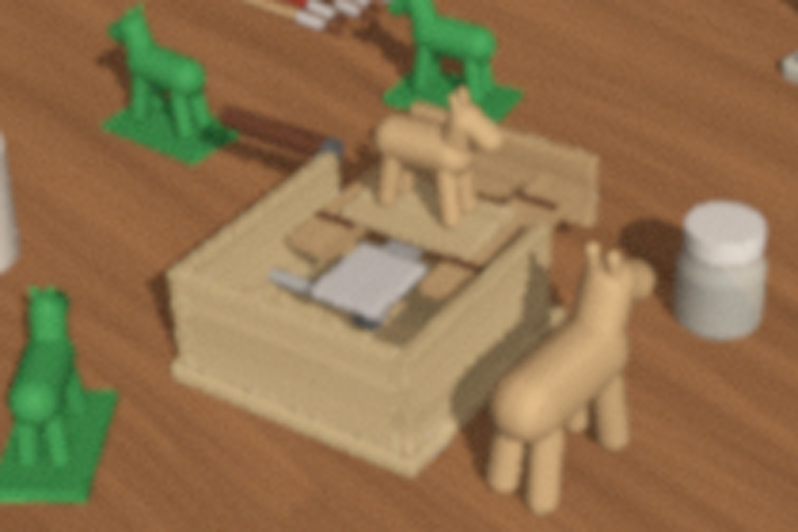

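```bash
cat > fit.py <<'E'
from h import *
from scipy.optimize import least_squares
T=imaging.snapshot("top");S=imaging.snapshot("scene")
t=lambda x,y:(x/3.6+250,y/3.6+130); s_=lambda x,y:(x/3.8+210,y/3.8+130)
obs=[("t",t(302,525),lambda q:(-92-q,75,85)),("t",t(527,458),lambda q:(-92-q,-75,85)),
("s",s_(598,157),lambda q:(-92-q,75,85)),
("t",t(545,345),lambda q:(-103.3,-109,70)),("t",t(672,300),lambda q:(-103.3,-199,70)),
("s",s_(225,118),lambda q:(-103.3,-199,70)),
("s",s_(412,472),lambda q:(95,95,0)),("s",s_(175,375),lambda q:(95,-95,0)),
("t",t(165,140),lambda q:(93,93,85)),("t",t(430,67),lambda q:(93,-93,85)),
("s",s_(170,270),lambda q:(93,-93,85)),("s",s_(405,360),lambda q:(93,93,85))]
def world(p,l):
    c,s=np.cos(p[2]),np.sin(p[2]); return (p[0]+c*l[0]-s*l[1],p[1]+s*l[0]+c*l[1],l[2])
def res(p):
    return np.concatenate([proj(T if c=="t" else S,world(p,f(p[3])))[0]-o for c,o,f in obs])
f=least_squares(res,[600,-42,.25,70],x_scale=[10,10,.1,10],loss="soft_l1")
np.set_printoptions(precision=2,suppress=True)
print(f.x);print(res(f.x).reshape(-1,2))
for n,l in[("grip",(-103.3,-154,70)),("front",(-92-f.x[3],0,57.5)),("home",(-92,0,57.5)),("shaft",(0,-154,32))]:print(n,np.array(world(f.x,l)))
# green horse near the grip
for c,px in(("top",(480,223)),):print("green base",atz(T,(454,226),4),atz(T,(456,238),4),atz(T,(480,223),60))
E
python3 fit.py
```

```text
[600.95 -45.7    0.28  77.  ]
[[-0.49  0.22]
 [ 0.38 -0.27]
 [-0.49 -0.85]
 [-0.39  0.03]
 [ 0.6   1.61]
 [ 0.05 -1.52]
 [ 0.47  0.87]
 [-0.85 -0.21]
 [-2.21  0.2 ]
 [ 0.36 -1.24]
 [-1.98 -0.7 ]
 [ 1.14  0.49]]
grip [ 544.25 -222.26   70.  ]
front [438.54 -92.42  57.5 ]
home [512.54 -71.13  57.5 ]
shaft [ 643.52 -193.7    32.  ]
green base [ 537.8  -323.07    4.  ] [ 507.97 -326.65    4.  ] [ 537.88 -370.45   60.  ]
```

```bash
cat >> fit.py <<'E'
print("yaw",f.x[2]); st=r.state(); p=np.array(st["tcp_pos"]);y=st["eef_rot"][2]
print(st["tcp_pos"],st["eef_rot"],"twist",(f.x[2]-y)*180/np.pi/8)
for n,l in[("standoff",(-92-f.x[3]-50,0,45)),("contact",(-92-f.x[3]-14.5,0,45)),("home",(-106.5,0,45))]:
    w=np.array(world(f.x,l));print(n,w,(w-p)/40)
print("pot rim centre",atz(T,(459,137),90))
E
python3 fit.py|tail -6
```

```text
yaw 0.2800573525909927
[ 172.01 -600.83  231.32] [-3.14  0.   -1.29] twist 11.259423637087625
standoff [ 390.48 -106.24   45.  ] [ 5.46 12.36 -4.66]
contact [424.6  -96.42  45.  ] [ 6.31 12.61 -4.66]
home [498.6  -75.14  45.  ] [ 8.16 13.14 -4.66]
pot rim centre [ 740.17 -322.63   90.  ]
```

Emit:
servo_tool:
  moves:
    - {"translation":[0.6,1.35,0],"twist":1.2}
    - {"translation":[1.2,2.7,0],"twist":2.4}
    - {"translation":[1.8,4.1,0],"twist":3.6}
    - {"translation":[2.4,5.5,0],"twist":4.9}
    - {"translation":[3.0,6.8,0],"twist":6.1}
    - {"translation":[3.6,8.2,0],"twist":7.4}
    - {"translation":[4.2,9.5,0],"twist":8.6}
    - {"translation":[4.9,11.0,0],"twist":9.9}
    - {"translation":[5.46,12.36,0],"twist":11.26}
    - {"translation":[5.46,12.36,0],"twist":11.26}
  fingers: 0

```text
time: 2.25
tcp_pos: [391.7, -102.8, 231.6]
eef_rot: [3.142, -0.001, 0.289]
contact_force: [-0.9, -0.1, -0.6]
grip_width: -0.001
```

Emit:
servo_tool:
  moves:
    - {"translation":[0,0,-1.2],"twist":0}
    - {"translation":[0,0,-2.4],"twist":0}
    - {"translation":[0,0,-3.6],"twist":0}
    - {"translation":[0,0,-4.6],"twist":0}
    - {"translation":[0,0,-4.66],"twist":0}
    - {"translation":[0,0,-4.66],"twist":0}

```text
time: 3.0
tcp_pos: [390.7, -107.1, 45.6]
eef_rot: [3.141, -0.0, 0.279]
contact_force: [0.0, 0.6, 0.4]
grip_width: 0.0
```

Run:
```python
from h import *
s=imaging.snapshot("top");t=imaging.snapshot("scene")
a=cv2.resize(s["img"][130:300,250:470],None,fx=1.8,fy=1.8);b=cv2.resize(t["img"][100:270,210:430],None,fx=1.8,fy=1.8)
save(np.hstack([a,b]),"pics/c2.png")
```

```text
(no output)
```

View pics/c2.png

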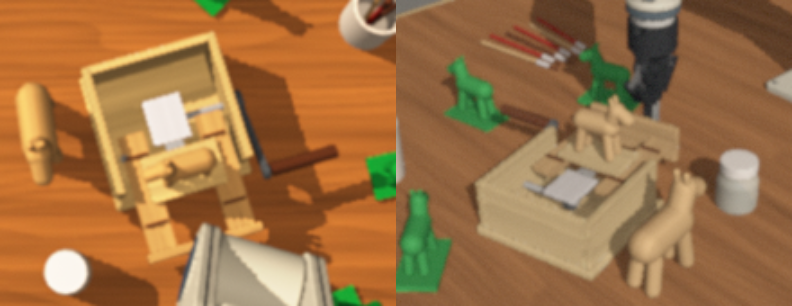

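Emit:
servo_tool:
  moves:
    - {"translation":[0.29,0.083,0],"twist":0}
    - {"translation":[0.58,0.166,0],"twist":0}
    - {"translation":[0.77,0.221,0],"twist":0}
    - {"translation":[0.96,0.276,0],"twist":0}
    - {"translation":[1.15,0.331,0],"twist":0}
    - {"translation":[1.34,0.386,0],"twist":0}
    - {"translation":[1.53,0.441,0],"twist":0}
    - {"translation":[1.72,0.496,0],"twist":0}

```text
time: 4.1
tcp_pos: [460.4, -86.7, 45.4]
eef_rot: [3.141, -0.001, 0.28]
contact_force: [-0.8, -4.2, 6.3]
grip_width: -0.002
```

Emit:
servo_tool:
  moves:
    - {"translation":[0.15,0.043,0],"twist":0}
    - {"translation":[0.3,0.086,0],"twist":0}
    - {"translation":[0.42,0.121,0],"twist":0}
    - {"translation":[0.53,0.152,0],"twist":0}

```text
time: 4.6
tcp_pos: [481.6, -80.7, 45.4]
eef_rot: [3.141, -0.001, 0.28]
contact_force: [-0.5, -3.6, 5.5]
grip_width: 0.002
```

Run:
```python
from h import *
s=imaging.snapshot("top");t=imaging.snapshot("scene")
a=cv2.resize(s["img"][130:300,250:470],None,fx=1.8,fy=1.8);b=cv2.resize(t["img"][120:250,230:390],None,fx=2.4,fy=2.4)[:306]
save(np.hstack([a,b]),"pics/c3.png"); st=r.state();print(st["contact_force"],st["wrist_torque"],st["tcp_pos"])
```

```text
[ 0.90664331 -1.28475095  3.53722416] [-0.04028822 -0.12088119  0.00040729] [481.97550348 -80.54313911  45.37881618]
```

View pics/c3.png

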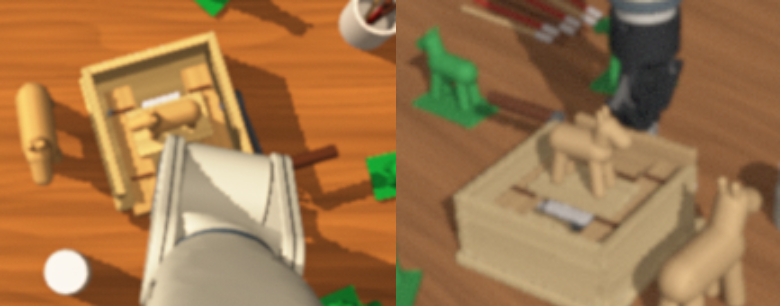

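Emit:
servo_tool:
  moves:
    - {"translation":[0.11,0.032,0],"twist":0}
    - {"translation":[0.22,0.064,0],"twist":0}
    - {"translation":[0.31,0.09,0],"twist":0}
    - {"translation":[0.38,0.11,0],"twist":0}
    - {"translation":[0.41,0.118,0],"twist":0}
    - {"translation":[0.41,0.118,0],"twist":0}

```text
time: 5.45
tcp_pos: [497.6, -76.0, 45.3]
eef_rot: [3.141, -0.001, 0.28]
contact_force: [0.7, -3.4, 5.3]
grip_width: -0.002
```

Emit:
servo_tool:
  moves:
    - {"translation":[0.05,0.014,0],"twist":0}
    - {"translation":[0.05,0.014,0],"twist":0}
    - {"translation":[0.05,0.014,0],"twist":0}

```text
time: 5.82
tcp_pos: [499.6, -75.4, 45.3]
eef_rot: [3.141, -0.001, 0.28]
contact_force: [0.8, -2.4, 5.2]
grip_width: 0.001
```

Run:
```python
from h import *
s=imaging.snapshot("top");t=imaging.snapshot("scene")
a=cv2.resize(s["img"][130:300,250:470],None,fx=1.8,fy=1.8);b=cv2.resize(t["img"][120:250,230:390],None,fx=2.4,fy=2.4)[:306]
save(np.hstack([a,b]),"pics/c4.png"); st=r.state();print(st["contact_force"],st["wrist_torque"],st["tcp_pos"])
```

```text
[ 0.72333659 -2.26914432  4.73193665] [-0.28703622 -0.14215877 -0.01721367] [499.5845347  -75.37169479  45.22994664]
```

View pics/c4.png

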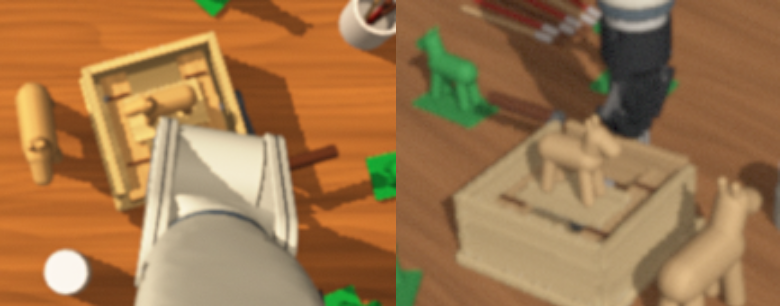

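Emit:
servo_tool:
  moves:
    - {"translation":[0.05,0.014,0],"twist":0}
    - {"translation":[0.1,0.028,0],"twist":0}
    - {"translation":[0.1,0.028,0],"twist":0}

```text
time: 6.3
tcp_pos: [499.9, -75.0, 45.0]
eef_rot: [-3.141, 0.006, 0.281]
contact_force: [-12.3, -11.6, 16.2]
grip_width: 0.0
```

Emit:
servo_tool:
  moves:
    - {"translation":[0.05,0.014,0],"twist":0}
    - {"translation":[0.05,0.014,0],"twist":0}

```text
time: 6.55
tcp_pos: [499.9, -74.9, 45.0]
eef_rot: [-3.14, 0.009, 0.281]
contact_force: [-18.2, -16.3, 21.3]
grip_width: -0.0
```

Emit:
servo_tool:
  moves:
    - {"translation":[-0.4,-0.115,0],"twist":0}
    - {"translation":[-1.2,-0.346,0],"twist":0}
    - {"translation":[-1.9,-0.548,0.5],"twist":0}
    - {"translation":[-1.9,-0.548,2.0],"twist":0}
    - {"translation":[-1.9,-0.6,3.5],"twist":0}
    - {"translation":[-1.9,-2.0,3.5],"twist":0}
    - {"translation":[-1.9,-3.5,3.5],"twist":0}
    - {"translation":[-1.9,-4.5,3.5],"twist":0}
    - {"translation":[-1.9,-4.5,3.5],"twist":0}
  fingers: 50

```text
time: 7.68
tcp_pos: [428.7, -255.6, 184.7]
eef_rot: [3.142, 0.0, 0.277]
contact_force: [0.0, 0.8, -0.8]
grip_width: 0.588
```

Run:
```python
from h import *
s=imaging.snapshot("top");t=imaging.snapshot("scene")
a=cv2.resize(s["img"][130:290,250:450],None,fx=2,fy=2);b=cv2.resize(t["img"][120:280,210:410],None,fx=2,fy=2)
save(np.hstack([a,b]),"pics/c5.png"); st=r.state();print(st["contact_force"],st["tcp_pos"])
```

```text
[-0.52352648 -0.88758943  0.06839169] [ 428.17904445 -253.05550688  184.34243052]
```

View pics/c5.png

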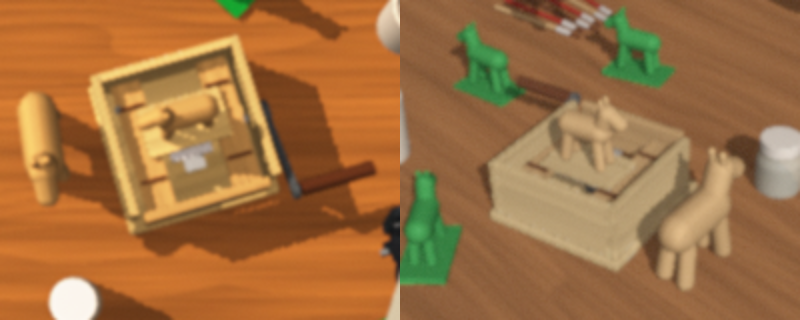

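Run:
```python
from h import *
np.set_printoptions(precision=1,suppress=True)
s=imaging.snapshot("top")
a=s["img"][160:235,305:400];save(cv2.resize(a,None,fx=8,fy=8,interpolation=cv2.INTER_CUBIC),"pics/c6.png")
c=np.array([600.95,-45.7]);y=.28;R=np.array([[np.cos(y),np.sin(y)],[-np.sin(y),np.cos(y)]])
loc=lambda px,z:R@(atz(s,px,z)[:2]-c)
for px,z in[((250+150/2,130+158/2),71),((250+232/2,130+138/2),71),((250+148/2,130+222/2),85),((250+270/2,130+188/2),85),((250+300/2,130+193/2),70),((250+374/2,130+168/2),70)]:print(px,loc(px,z))
for o in imaging.mark_of("horse",s)[:5]:print(o["point"],o["p"],loc(o["point"],63))
```

```text
(325.0, 209.0) [-15.6  48.9]
(366.0, 199.0) [-20.  -49.5]
(324.0, 241.0) [-87.3  72.8]
(385.0, 224.0) [-89.7 -72. ]
(400.0, 226.5) [-104.  -106.3]
(437.0, 214.0) [-101.  -199.1]
[474.9, 222.5] 0.96 [-145.7 -282.1]
[432.1, 307.8] 0.83 [-303.6 -121.8]
[361.5, 116.3] 0.79 [ 178.7 -101.5]
[290.1, 281.2] 0.67 [-152.2  172.7]
[342.5, 188.3] 0.56 [21.2 -5.1]
```

View pics/c6.png

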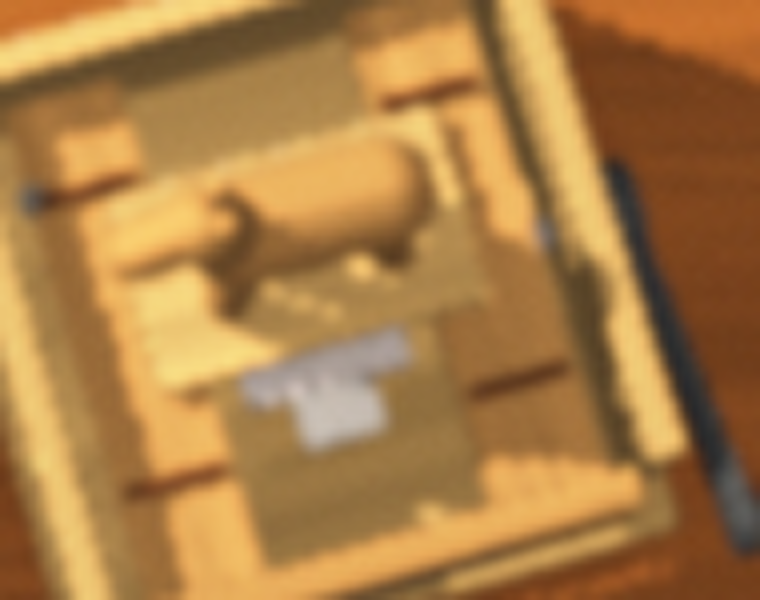

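Emit:
servo_tool:
  moves:
    - {"translation":[1.4,0.33,0],"twist":0}
    - {"translation":[2.8,0.66,0],"twist":0}
    - {"translation":[2.913,0.687,0],"twist":0}
    - {"translation":[2.913,0.687,-1.0],"twist":0}
    - {"translation":[2.913,0.687,-2.0],"twist":0}
    - {"translation":[2.913,0.687,-2.8],"twist":0}
    - {"translation":[2.913,0.687,-3.32],"twist":0}
    - {"translation":[2.913,0.687,-3.32],"twist":0}

```text
time: 8.88
tcp_pos: [544.1, -225.2, 50.9]
eef_rot: [-3.14, 0.002, 0.281]
contact_force: [0.2, -0.2, -0.3]
grip_width: 0.584
```

Run:
```python
from h import *
s=imaging.snapshot("top");t=imaging.snapshot("scene")
a=cv2.resize(s["img"][130:290,290:490],None,fx=2,fy=2);b=cv2.resize(t["img"][100:260,200:400],None,fx=2,fy=2)
save(np.hstack([a,b]),"pics/c7.png")
```

```text
(no output)
```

View pics/c7.png

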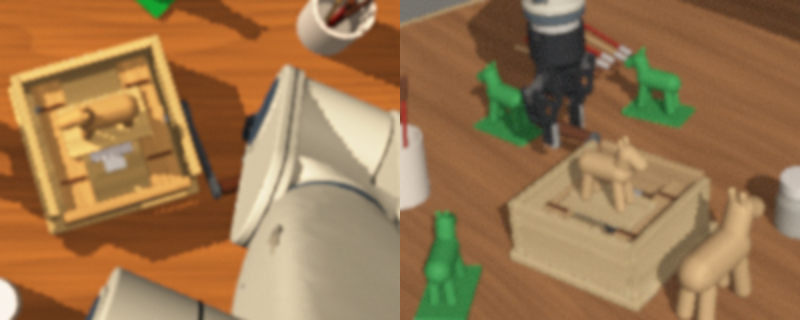

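Emit:
servo_tool:
  moves:
    - {"translation":[0,0,0],"twist":0}
    - {"translation":[0,0,0],"twist":0}
    - {"translation":[0,0,0],"twist":0}
    - {"translation":[0,0,0],"twist":0}
    - {"translation":[0,0,0],"twist":0}
  fingers: 0
  force: 40

```text
time: 9.6
tcp_pos: [548.4, -226.0, 53.9]
eef_rot: [3.139, -0.006, 0.28]
contact_force: [7.3, 5.7, 1.6]
grip_width: 0.193
```

Emit:
servo_tool:
  moves:
    - {"translation":[0.11,0.032,0.16],"twist":0}
    - {"translation":[0.2,0.057,0.34],"twist":0}
    - {"translation":[0.3,0.086,0.52],"twist":0}
    - {"translation":[0.413,0.119,0.69],"twist":0}
    - {"translation":[0.54,0.155,0.85],"twist":0}
    - {"translation":[0.678,0.195,1.0],"twist":0}
    - {"translation":[0.824,0.237,1.135],"twist":0}
    - {"translation":[0.98,0.282,1.26],"twist":0}

```text
time: 10.6
tcp_pos: [582.9, -215.9, 103.1]
eef_rot: [3.141, 0.004, 0.281]
contact_force: [-7.2, -7.9, 1.3]
grip_width: 0.195
```

Run:
```python
from h import *
s=imaging.snapshot("top");t=imaging.snapshot("scene")
a=cv2.resize(s["img"][130:290,290:490],None,fx=2,fy=2);b=cv2.resize(t["img"][100:260,200:400],None,fx=2,fy=2)
save(np.hstack([a,b]),"pics/c8.png")
```

```text
(no output)
```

View pics/c8.png

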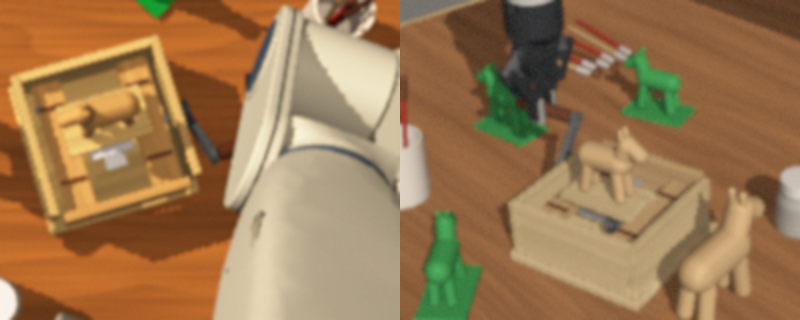

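Emit:
servo_tool:
  moves:
    - {"translation":[0.166,0.048,0.115],"twist":0}
    - {"translation":[0.339,0.097,0.215],"twist":0}
    - {"translation":[0.52,0.149,0.3],"twist":0}
    - {"translation":[0.705,0.202,0.375],"twist":0}
    - {"translation":[0.894,0.257,0.43],"twist":0}
    - {"translation":[1.089,0.313,0.475],"twist":0}
    - {"translation":[1.286,0.37,0.5],"twist":0}
    - {"translation":[1.43,0.411,0.513],"twist":0}
    - {"translation":[1.53,0.44,0.515],"twist":0}
    - {"translation":[1.53,0.44,0.515],"twist":0}

```text
time: 11.95
tcp_pos: [646.6, -197.9, 126.1]
eef_rot: [3.14, -0.002, 0.28]
contact_force: [-3.9, -2.5, 12.5]
grip_width: 0.191
```

Run:
```python
from h import *
s=imaging.snapshot("top");t=imaging.snapshot("scene")
a=cv2.resize(s["img"][130:290,250:450],None,fx=2,fy=2);b=cv2.resize(t["img"][100:260,200:400],None,fx=2,fy=2)
save(np.hstack([a,b]),"pics/c9.png")
st=r.state();p=np.array(st["tcp_pos"]);print(p,st["contact_force"],st["eef_rot"])
y=.28;R=np.array([[np.cos(y),np.sin(y)],[-np.sin(y),np.cos(y)]]);print(R@(p[:2]-[600.95,-45.7]),p[2]+19-32)
```

```text
[ 646.60783201 -197.95602644  126.14568042] [-2.63911812 -2.89164468 12.12764033] [ 3.13961730e+00 -1.94145663e-03  2.80098169e-01]
[   1.80289482 -158.944282  ] 113.14568041793368
```

View pics/c9.png

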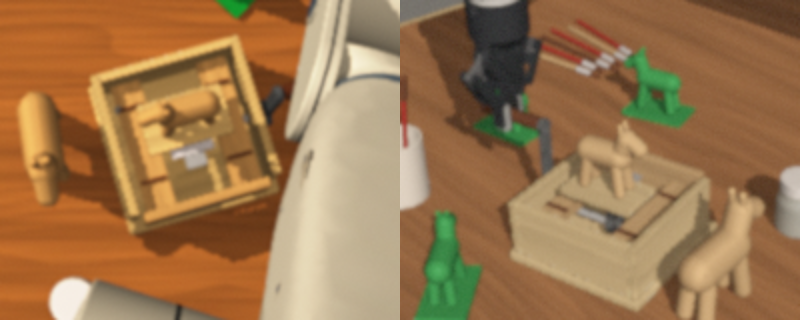

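Run:
```python
from h import *
t=imaging.snapshot("scene")
np.set_printoptions(precision=1,suppress=True)
y=.28;c,s=np.cos(y),np.sin(y)
def w(l,o=(600.95,-45.7)):return (o[0]+c*l[0]-s*l[1],o[1]+s*l[0]+c*l[1],l[2])
img=cv2.resize(t["img"][110:230,210:390],None,fx=4,fy=4,interpolation=cv2.INTER_CUBIC)
def dr(P,col,cl=True):
    q=(proj(t,P)-[210,110])*4+2; cv2.polylines(img,[q.round().astype(int).reshape(-1,1,2)],cl,col,1)
x0=12
for z,col in((63,(0,0,255)),(83,(255,0,0))):
    dr([w((x0+a,b,z)) for a,b in((-30,-50),(30,-50),(30,50),(-30,50))],col)
for off,col in((0,(0,255,0)),(3,(255,0,255))): dr([w((off,-103,32)),w((off,-103,142))],col,False)
save(img,"pics/d1.png")
```

```text
(no output)
```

View pics/d1.png

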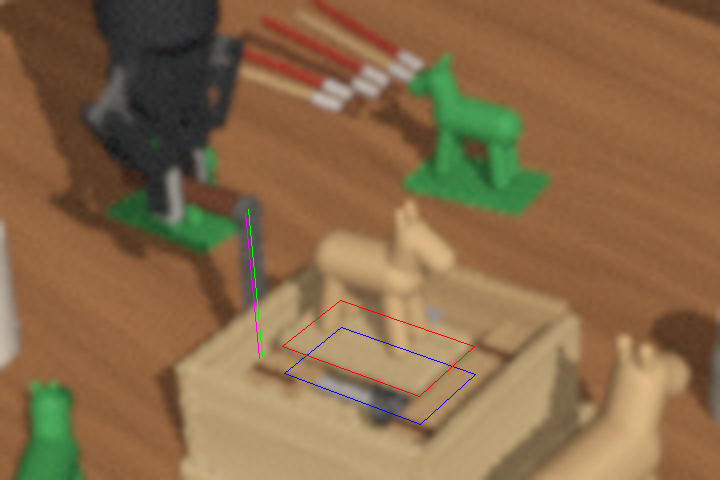

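Emit:
servo_tool:
  moves:
    - {"translation":[0.015,0.004,0.03],"twist":0}
    - {"translation":[0.02,0.006,0.06],"twist":0}
    - {"translation":[0.02,0.006,0.06],"twist":0}
    - {"translation":[0.02,0.006,0.06],"twist":0}

```text
time: 12.6
tcp_pos: [646.2, -197.9, 126.5]
eef_rot: [3.141, 0.001, 0.28]
contact_force: [-1.3, -4.9, 1.9]
grip_width: 0.194
```

Run:
```python
from h import *
s=imaging.snapshot("top");t=imaging.snapshot("scene")
a=cv2.resize(s["img"][130:290,250:450],None,fx=2,fy=2);b=cv2.resize(t["img"][100:260,200:400],None,fx=2,fy=2)
save(np.hstack([a,b]),"pics/d2.png")
st=r.state();p=np.array(st["tcp_pos"]);print(p,st["contact_force"],st["grip_width"])
y=.28;R=np.array([[np.cos(y),np.sin(y)],[-np.sin(y),np.cos(y)]]);print(R@(p[:2]-[600.95,-45.7]))
```

```text
[ 646.21855237 -197.89950219  126.5393799 ] [-2.5458815  -4.95074444  1.56682866] 0.19045657513727013
[   1.4443963  -158.78237944]
```

View pics/d2.png

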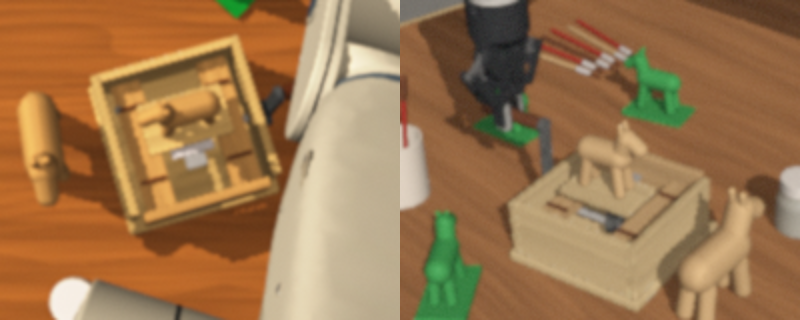

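```bash
python3 -c "
from bench import finish_job
print(finish_job())"
```

```text
the job is handed in; nothing more can be done
None
```

I pushed the tray home, swung the crank lever upright and handed the job in at about 12.7 s, with the gripper still holding the lever. `finish_job` gives no verdict, so these are my own checks.

- **Tray:** I pushed until the fingers stopped dead, about 1 mm from the computed home position, and the force rose to about 30 N. A picture afterwards showed the front panel in its home position. I saw no separate force peak at the detent, so I take the click from that stop and the picture.
- **Lever:** I pinched the grip and moved it along its arc. At the end the grip was at the stand's x = +1.4 mm. A circle fitted to the path put the shaft at about +2.9 mm and the stand fit put it at 0. Those two disagree slightly, and the arm is within about 0.015 rad of upright by either.
- **Horse:** It stands upright. The board matches the outline drawn for the lifted height (83 mm), though it sits a few mm nearer the front than I drew it.
- **Other things:** The larger horse, the jar and the green look-alike horses I could see looked unmoved in the last pictures. The arm hid the brush pot in the final top view. The part of it visible in the scene picture looked unchanged.

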